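Prove the interlock limit switch beside the electrolyser

TASK

Two limit switches stand on the lab bench in front of the electrolyser tray. Check the interlock one, whose lever carries a roller: push its lever down past the click, keep it there for a moment, then let go so that it springs fully back up. Do not move the lever of the other switch, which ends in a bare rod, and leave the bottle where it stands.

Things in the scene. Friction and masses are not known exactly. Their poses are not given: they have to be found in the camera images.
- roller (a point): Centre of the black roller (24 mm diameter, 14 mm wide) on the end of the interlock switch's steel arm: push here. At rest 118 mm above the bench, its top 130 mm; z up, x along its axle away from the housing, the arm coming from its pivot towards -y. The grey housing (top 106 mm high) is 21 mm or more to the -x side, its middle 59 mm to +y, on a fixed 90 x 100 mm base. The frame tilts too.
- roller_lever (a joint): Roller lever angle, rad: 0 at rest (arm 25 degrees up, 65 mm pivot to roller), growing as the roller goes down. Clicks at 0.45 (arm level, roller 28 mm below rest), stop at 0.85 (54 mm below); a push of about 38 mm is right. Sprung: about 2 N at the roller at rest, 4 N at the click, 6 N at the stop; it returns to 0 by itself.
- rod_tip (a point): Tip of the thin bare steel rod (6 mm diameter, 95 mm long) that is the lever of the other limit switch, of the same housing, base and size; at rest 130 mm above the bench, the rod rising at 25 degrees towards the point's -y. To be left alone. The two switches may stand in either place, left or right.
- bottle: Loose round glass bottle with a blue screw cap, 72 mm diameter, 160 mm tall, standing on the bench to the robot's left of the switches; origin at the centre of its underside. To be left alone.
Mind the look-alikes: they are no part of the job. Leave any orange or yellow look-alike of the part that bears roller alone.

How it is judged:
By the outcome, as a careful person would: the job done as asked, in the order asked, and still so for the second after the job is handed in, with the robot touching nothing.
It also fails if it takes over 29 s, if anything falls off the work surface, if the arm or the gripper's body presses on something with over 40 N, if the wrist force passes 120 N, or if a joint passes its speed limit or range.

ROBOT

A 6-joint arm with a two-finger parallel gripper is mounted at the origin on the work surface. World frame = base frame: x ahead of the robot, y to its left, z up, the work surface at z = 0. Lengths are in m, angles in rad, forces in N, time in s.
With the tool pointing down it reaches from about 0.325 to 0.925 m from the base axis. Payload 3.1 kg.
Tool frame: the origin (TCP) lies at the centre of the arm's flange, where the gripper is bolted on; the fingertips stand 173 mm ahead of it and the grasp point (between the pads) lies 155 mm ahead of it; y points along the fingers, x is the direction in which the jaws open and shut, and the axes are right-handed (so a half turn about y gives the same grasp; the last joint's range is limited). The gripper opens to 85 mm and grips with 20 to 120 N. Pads are 22 mm wide; open, the fingers measure 114 mm over their backs; the gripper's body (76 mm by 85 mm) begins 54 mm behind the grasp point. The pads swing forward as they close: fully open they stand 13 mm farther back than shut.
Start: joints at [-1.392, 0.217, 1.613, -0, 1.311, -0.112], TCP at [0.179, -0.599, 0.405] pointing down, gripper open.
Joint ranges: [-2.75, 2.75], [-0.78, 2.1], [0.31, 2.55], [-1.13, 4.27], [0.13, 2.63], [-2.58, 2.58]. Speed limits (rad/s): [2.79, 2.79, 3.14, 3.14, 3.14, 3.14].

INTERFACE

Orientations are given as a unit quaternion [w, x, y, z].
In Python, from cell import r gives the robot as it stands.
- The arm moves only by the tool step_arm, never from a script. Its argument "steps" is a list of rows, each an object with "delta_pos": the shift along the tool's x, y, z in m, a list of three; "twist": the turn, a rotation vector about the tool's x, y, z in rad, a list of three. A call has 1 to 5 rows; each row is the pose to reach, as a shift and turn from the pose commanded when the call began, along the tool's axes at that moment; what a row does not reach only later rows make up. A row lasts 1/12 s, in which the tool goes at most 41.7 mm and 7.16 degrees, less where a joint would pass 70% of its speed; a pose out of reach is approached as far as the arm can. A call with a gripper value outside its range is refused whole. "gripper" is the finger opening in m, from 0 to 0.0854, set as the call begins (left out, the last holds). The fingers move at their own pace and stop on an object; "force" is the grip in N (left out, the last holds). Time passes only in rows, so rows that repeat a pose let the fingers close. It gives the time, the measured TCP pose, the force and the opening at its end, in the units of the state.
- r.read_state(): the state, without advancing time (a new reading comes with each control period).
- r.snapshot(name): name is "side" or "top" or "wrist"; returns the picture (480x640x3 uint8, red, green, blue); there is no depth.
- r.camera_model(name): a dict with "vfov" (degrees; the focal length in pixels is half the picture's height over the tangent of half this angle, whatever the lens; pixels are square), "cx", "cy" (the principal point, pixels), "view" (4x4, takes a point from world to camera coordinates); the wrist camera has in their place "tool_from_camera" (4x4, takes a point from camera to tool coordinates, whose origin is the TCP and whose axes are the tool frame's). Camera axes: x right, y down, z forward; pixel columns grow to the right and rows downward; lengths in m; the calibration is good to about 2 mm. A picture is of the moment at which its call begins: read the wrist's pose just before it. camera_model takes no time and is no camera call.
- r.finish_job(): hands the job in, once; it reports no verdict.
Trained networks look in the newest picture that a camera, given by its name, has taken for a name from the list of things; names that differ only in an ending like _2 or _b are one class to them, and where a whole thing is asked for, a point or a joint stands for the part that bears it (a point fixed in the world has none). Each returns a list of dicts, best first, with "confidence" (0 to 1); they miss things now and then, are a little off and sometimes report something else, mostly with a low value. They report only what shows in the picture. A call takes as long as a camera call. They do not tell look-alikes from the thing itself.
- r.recognise(camera, label): "centre" ([x, y, z] in m, in world coordinates, good to about 4 mm: the middle of the surface that is visible of it).
- r.regions_of(camera, label): "pixels" (480x640 bool, what is visible of it).
The state is a dict: "t": time; "joints": joint angles; "joint_velocities": joint speeds; "effort": joint torques, N m; "position": TCP position; "orientation": TCP orientation; "force": force on the tool from outside, world axes, zero at the start; "moment": the same for the moment, N m; "opening": finger opening in m.
Only numpy, scipy, OpenCV 4.12 (cv2) and the standard library are available. Lean on these libraries where they do the work, as an engineer would, in place of code of your own. Each camera call takes 0.05 s, during which the arm holds its last target.

## Working session

There is one attempt and no reset: what is moved stays moved. The work goes in short steps, Python scripts to look and compute and a tool call to move; the robot and the scene stay as the last step left them, time stands still between calls to the robot, and variables do not carry over. Pictures are saved under pics/ and viewed, and the job is handed in when it is done.

Besides the shell and the picture viewer there is one more tool, called after "Emit:" as name(argument=value, ...), one argument or row to a line, values as JSON. step_arm: Moves the arm, as the interface text tells. Its arguments: {"type":"object","properties":{"steps":{"type":"array"},"gripper":{"type":"number"},"force":{"type":"number"}},"required":["steps"]}

```bash
mkdir -p pics; ls; python3 - <<'E'
from cell import r
import cv2,numpy as np
s=r.read_state();print({k:np.round(v,4).tolist() for k,v in s.items()})
for c in ["side","top"]:
    im=r.snapshot(c);cv2.imwrite(f"pics/{c}0.png",im[:,:,::-1]);
    m=r.camera_model(c);print(c,m['vfov'],m['cx'],m['cy'],np.round(m['view'],4).tolist())
    for l in ["roller","roller_lever","rod_tip","bottle"]:
        print(l,[(np.round(d['centre'],4).tolist(),round(d['confidence'],2)) for d in r.recognise(c,l)])
E
```

```text
pics
{'t': 0.0, 'joints': [-1.3922, 0.2178, 1.6149, 0.0, 1.3113, -0.1122], 'joint_velocities': [0.0019, -0.0001, 0.0009, 0.0011, 0.0012, -0.0007], 'effort': [-0.0003, -39.6847, -30.3852, -0.0001, 0.0097, -0.0], 'position': [0.1791, -0.5984, 0.4033], 'orientation': [0.5678, -0.5666, 0.4229, -0.4217], 'force': [0.4217, -0.4849, 0.0911], 'moment': [-0.0053, 0.0301, -0.0184], 'opening': 0.0851}
side 49.60564193181897 320.8840239235384 235.0423195056065 [[-0.7981, -0.6023, -0.0164, 0.4522], [-0.3027, 0.4243, -0.8534, 0.2143], [0.521, -0.6762, -0.521, 0.9711], [0.0, 0.0, 0.0, 1.0]]
roller [([0.6008, 0.0982, 0.1063], 0.79), ([0.6797, 0.2846, 0.1144], 0.71), ([0.4076, 0.0314, 0.1125], 0.5)]
roller_lever [([0.4145, 0.0266, 0.1086], 0.5), ([0.5996, 0.0984, 0.11], 0.48), ([0.6803, 0.2849, 0.1124], 0.48)]
rod_tip []
bottle [([0.4801, 0.4352, 0.0901], 0.7)]
top 52.02292350725915 317.2685898710798 245.94768054125527 [[-0.0208, -0.9997, -0.0163, 0.0958], [-0.9884, 0.0231, -0.1504, 0.5266], [0.1507, 0.013, -0.9885, 1.0136], [0.0, 0.0, 0.0, 1.0]]
roller [([0.6029, 0.0912, 0.1167], 0.8), ([0.4153, 0.0264, 0.1193], 0.8), ([0.6817, 0.2798, 0.1173], 0.46)]
roller_lever [([0.4163, 0.02, 0.118], 0.8), ([0.6033, 0.0912, 0.1199], 0.78), ([0.6844, 0.2752, 0.1145], 0.67)]
rod_tip [([0.5761, -0.1732, 0.105], 0.64)]
bottle [([0.495, 0.4011, 0.1037], 0.92)]
```

View pics/top0.png

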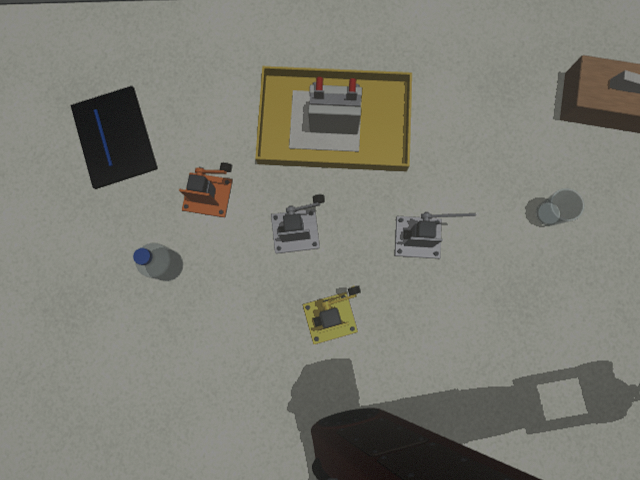

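View pics/side0.png

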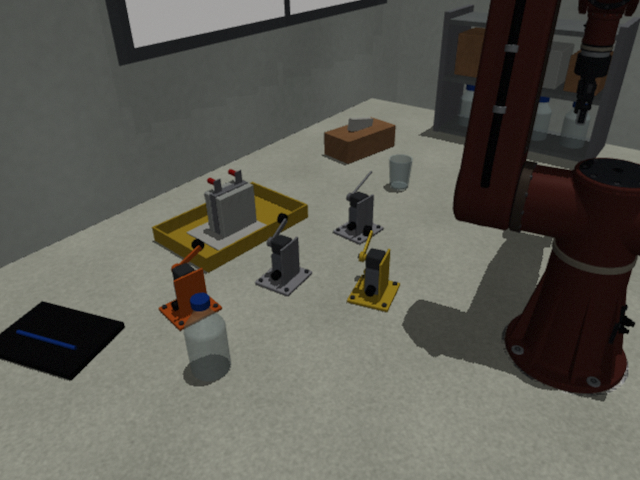

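Roller candidates in the top view:
- Grey switch, roller at about (318,199). This one fits: grey housing, black roller, on the bench in front of the tray.
- Orange at (226,168) and yellow at (354,290) are look-alikes.
- The bare rod at (475,214) is the other switch.

Next I'll enlarge the grey one to confirm and measure it.

```bash
python3 - <<'E'
import cv2,numpy as np
a=cv2.imread('pics/top0.png')[170:270,250:370]
b=cv2.imread('pics/side0.png')[195:305,240:372]
a=cv2.resize(a,(400,333),interpolation=cv2.INTER_CUBIC)
b=cv2.resize(b,(400,333),interpolation=cv2.INTER_CUBIC)
cv2.imwrite('pics/crop.png',np.clip(np.hstack([a,b]).astype(float)*1.6,0,255).astype(np.uint8))
E
```

```text
(no output)
```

View pics/crop.png

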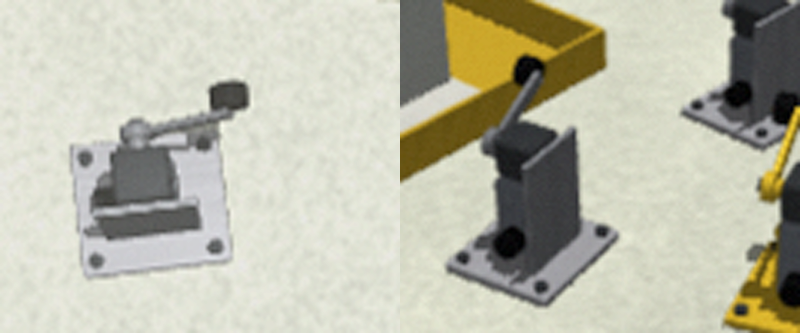

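```bash
cat > h.py <<'E'
import numpy as np,cv2
from scipy.spatial.transform import Rotation as R
def P(m):
    f=240/np.tan(np.radians(m['vfov'])/2)
    return np.array([[f,0,m['cx']],[0,f,m['cy']],[0,0,1]])@np.array(m['view'])[:3]
def tri(r,a,b):
    X=cv2.triangulatePoints(P(r.camera_model('top')),P(r.camera_model('side')),np.array(a,float).reshape(2,1),np.array(b,float).reshape(2,1))[:,0]
    return X[:3]/X[3]
def proj(r,c,X):
    u=P(r.camera_model(c))@np.append(X,1);return u[:2]/u[2]
def pose(s):
    q=s['orientation'];return np.array(s['position']),R.from_quat([q[1],q[2],q[3],q[0]])
E
python3 - <<'E'
from cell import r
from h import *
X=tri(r,(318.7,198.8),(282.9,218.1));print(X,proj(r,'top',X),proj(r,'side',X))
for c in('top','side'):
  m=r.camera_model(c);print({k:v for k,v in m.items() if k!='view'})
Y=tri(r,(250+133/3.333,170+130/3.333),(240+90/3.03,195+143/3.03));print('pivot',Y,X-Y)
p,q=pose(r.read_state());print(q.as_matrix().round(3), r.read_state()['t'])
T=np.array([X[0],X[1],0.38]);print(q.inv().apply(T-p))
E
```

```text
[0.61279885 0.07826325 0.11767518] [318.69122084 198.7880216 ] [282.91166221 218.10206864]
{'vfov': 52.02292350725915, 'cx': 317.2685898710798, 'cy': 245.94768054125527}
{'vfov': 49.60564193181897, 'cx': 320.8840239235384, 'cy': 235.0423195056065}
pivot [0.60041334 0.1389104  0.08869079] [ 0.01238551 -0.06064715  0.02898438]
[[ 0.287 -0.     0.958]
 [-0.958  0.     0.287]
 [-0.    -1.     0.   ]] 0.5
[-0.52428379  0.02470542  0.609485  ]
```

The crop confirms it: grey housing, steel arm and black roller at top (318.7,198.8) and side (282.9,218.1). These triangulate to (0.613, 0.078, 0.118), which matches the stated 118 mm height. I'll close the gripper and travel at height, turning the jaws' axis along the axle. Tool y points down.

Emit:
step_arm(
  steps=[
    {"delta_pos": [-0.0235,0,0.0275],"twist": [0,-0.07,0]},
    {"delta_pos": [-0.047,0,0.055],"twist": [0,-0.14,0]},
    {"delta_pos": [-0.0705,0,0.0825],"twist": [0,-0.21,0]},
    {"delta_pos": [-0.094,0,0.11],"twist": [0,-0.28,0]},
    {"delta_pos": [-0.1175,0,0.1375],"twist": [0,-0.35,0]},
  ],
  gripper=0,
)

```text
t: 0.92
position: [0.2778, -0.4454, 0.4048]
orientation: [-0.632, 0.632, -0.316, 0.316]
force: [-0.1, -0.4, -0.1]
opening: 0.0257
```

```bash
cat > go.py <<'E'
from cell import r
from h import *
import sys
s=r.read_state();p,q=pose(s);T=np.array([0.613,0.074,float(sys.argv[1])])
M=q.as_matrix();print('t',s['t'],'p',p.round(4),'yaw',np.degrees(np.arctan2(M[1,0],M[0,0])).round(2),'down',M[:,1].round(3),'F',np.round(s['force'],2),'open',s['opening'])
print('delta',q.inv().apply(T-p).round(4),'j',np.round(s['joints'],3))
E
python3 go.py 0.36
```

```text
t 0.9167 p [ 0.2778 -0.4454  0.4048] yaw -53.13 down [ 0. -0. -1.] F [-0.06 -0.35 -0.07] open 0.02568529866853611
delta [-0.2144  0.0448  0.5798] j [-1.147  0.002  1.848  0.     1.291 -0.22 ]
```

Emit:
step_arm(
  steps=[
    {"delta_pos": [-0.0135,0,0.0365],"twist": [0,-0.07,0]},
    {"delta_pos": [-0.027,0,0.073],"twist": [0,-0.14,0]},
    {"delta_pos": [-0.0405,0,0.1095],"twist": [0,-0.21,0]},
    {"delta_pos": [-0.054,0,0.146],"twist": [0,-0.28,0]},
    {"delta_pos": [-0.0675,0,0.1825],"twist": [0,-0.35,0]},
  ],
)

```text
t: 1.33
position: [0.3838, -0.2818, 0.4051]
orientation: [-0.678, 0.678, -0.201, 0.201]
force: [1.5, -0.2, -0.5]
opening: -0.0001
```

```bash
python3 go.py 0.36
```

```text
t 1.3333 p [ 0.3838 -0.2818  0.4051] yaw -33.05 down [ 0.001 -0.001 -1.   ] F [ 1.49 -0.23 -0.51] open -0.00010440562446936164
delta [-0.002   0.045   0.4232] j [-0.781 -0.109  1.954  0.     1.296 -0.204]
```

Emit:
step_arm(
  steps=[
    {"delta_pos": [0,0,0.037],"twist": [0,-0.07,0]},
    {"delta_pos": [0,0,0.074],"twist": [0,-0.14,0]},
    {"delta_pos": [0,0,0.111],"twist": [0,-0.21,0]},
    {"delta_pos": [0,0,0.148],"twist": [0,-0.28,0]},
    {"delta_pos": [0,0,0.185],"twist": [0,-0.35,0]},
  ],
)

```text
t: 1.75
position: [0.4853, -0.127, 0.4051]
orientation: [-0.702, 0.703, -0.079, 0.08]
force: [-0.4, -1.0, 0.2]
opening: -0.0002
```

```bash
python3 go.py 0.36
```

```text
t 1.75 p [ 0.4853 -0.127   0.4051] yaw -12.97 down [ 0.001 -0.001 -1.   ] F [-0.37 -0.99  0.24] open -0.0002232944459295472
delta [0.0793 0.0452 0.2246] j [-0.396 -0.05   1.899 -0.     1.292 -0.17 ]
```

Emit:
step_arm(
  steps=[
    {"delta_pos": [0.013,0,0.037],"twist": [0,-0.07,0]},
    {"delta_pos": [0.026,0,0.074],"twist": [0,-0.14,0]},
    {"delta_pos": [0.039,0,0.111],"twist": [0,-0.21,0]},
    {"delta_pos": [0.052,0,0.148],"twist": [0,-0.28,0]},
    {"delta_pos": [0.064,0,0.182],"twist": [0,-0.33,0]},
  ],
)

```text
t: 2.17
position: [0.5892, 0.036, 0.405]
orientation: [0.706, -0.706, -0.037, 0.036]
force: [1.1, -0.3, -0.6]
opening: 0.0001
```

```bash
python3 go.py 0.36
```

```text
t 2.1667 p [0.5892 0.036  0.405 ] yaw 5.95 down [ 0.001  0.    -1.   ] F [ 1.13 -0.32 -0.6 ] open 0.00010269108008304555
delta [0.0275 0.045  0.0353] j [-0.058  0.144  1.698  0.     1.3   -0.162]
```

Emit:
step_arm(
  steps=[
    {"delta_pos": [0.014,0.01,0.018]},
    {"delta_pos": [0.027,0.03,0.035]},
    {"delta_pos": [0.027,0.055,0.035]},
    {"delta_pos": [0.027,0.07,0.035]},
    {"delta_pos": [0.027,0.07,0.035]},
  ],
)

```text
validation failed for argument at $.st...
```

```bash
python3 go.py 0.265; python3 - <<'E'
from cell import r
from h import *
for c in('side','wrist'):
    im=r.snapshot(c)[:,:,::-1]
    if c=='side': im=cv2.resize(im[130:290,190:390],(800,600)[:1]*1+(640,)) if 0 else cv2.resize(im[140:290,200:400],(800,600),interpolation=cv2.INTER_CUBIC)
    cv2.imwrite(f'pics/{c}1.png',np.clip(im.astype(float)*1.5,0,255))
p,q=pose(r.read_state());W=r.camera_model('wrist');print(W)
X=np.array([.613,.078,.118]);t=q.inv().apply(X-p)
c=np.linalg.inv(np.array(W['tool_from_camera']))@np.append(t,1);f=240/np.tan(np.radians(W['vfov'])/2)
print('roller expected px',W['cx']+f*c[0]/c[2],W['cy']+f*c[1]/c[2])
E
```

```text
t 2.1667 p [0.5892 0.036  0.405 ] yaw 5.95 down [ 0.001  0.    -1.   ] F [ 1.13 -0.32 -0.6 ] open 0.00010269108008304555
delta [0.0274 0.14   0.0353] j [-0.058  0.144  1.698  0.     1.3   -0.162]
{'vfov': 70.38634978656687, 'cx': 323.6628515218539, 'cy': 239.51422212369252, 'tool_from_camera': array([[ 9.99999331e-01, -9.10950297e-04,  7.12998896e-04,
         7.27398192e-04],
       [-9.56491987e-04, -3.04451803e-01,  9.52527262e-01,
         3.02173363e-02],
       [-6.50631192e-04, -9.52527306e-01, -3.04452471e-01,
         7.67372148e-02],
       [ 0.00000000e+00,  0.00000000e+00,  0.00000000e+00,
         1.00000000e+00]])}
roller expected px 357.3471050014614 186.02764727863124[ WARN:0@0.623] global loadsave.cpp:1063 imwrite_ Unsupported depth image for selected encoder is fallbacked to CV_8U.
```

View pics/side1.png

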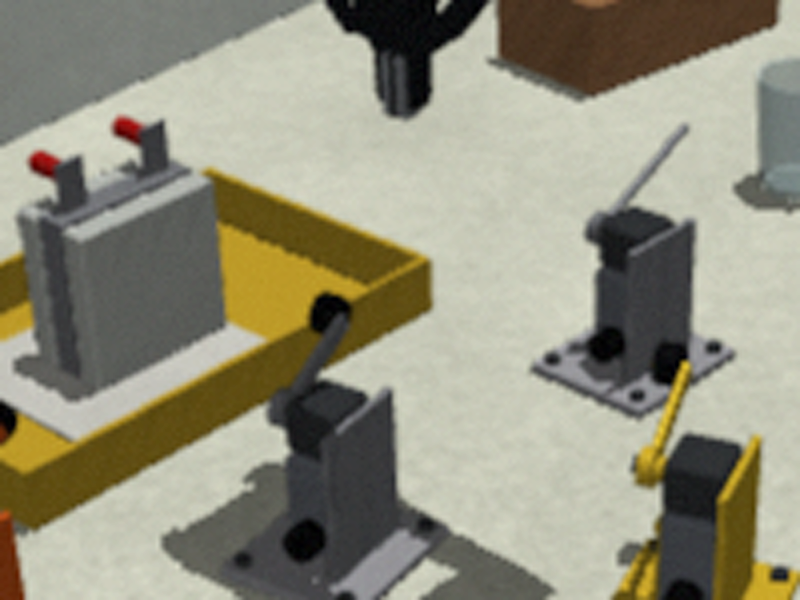

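View pics/wrist1.png

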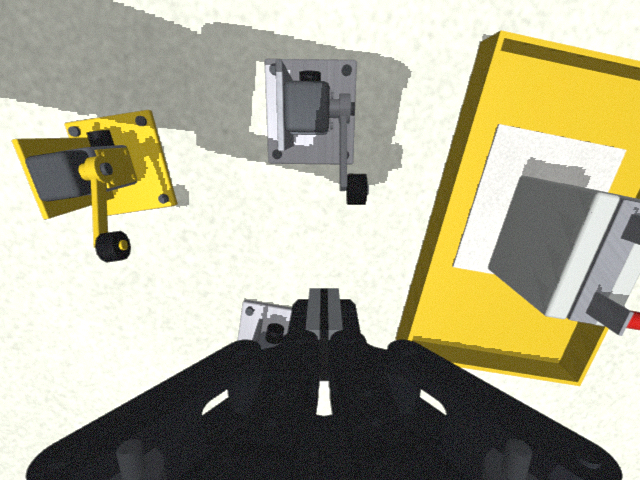

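The last move was refused because its rows had no twist, so the arm hasn't moved. The wrist view shows the grey switch's roller at (357,189) against a predicted (357,186), so the position holds to about 2 mm. The jaws are square to the arm. Now moving to just above the roller.

Emit:
step_arm(
  steps=[
    {"delta_pos": [0.014,0.01,0.018],"twist": [0,0,0]},
    {"delta_pos": [0.0275,0.03,0.0345],"twist": [0,0,0]},
    {"delta_pos": [0.0275,0.055,0.0345],"twist": [0,0,0]},
    {"delta_pos": [0.0275,0.07,0.0345],"twist": [0,0,0]},
    {"delta_pos": [0.0275,0.07,0.0345],"twist": [0,0,0]},
  ],
)

```text
t: 2.68
position: [0.6103, 0.0705, 0.3299]
orientation: [-0.706, 0.706, 0.032, -0.038]
force: [-1.4, 0.1, -1.0]
opening: -0.0001
```

```bash
python3 go.py 0.265; python3 - <<'E'
from cell import r
from h import *
a=r.snapshot('side')[150:290,220:360,::-1];b=r.snapshot('wrist')[60:340,180:460,::-1]
o=np.hstack([cv2.resize(a,(400,400)),cv2.resize(b,(400,400))])
cv2.imwrite('pics/above.png',np.clip(o*1.5,0,255).astype(np.uint8))
E
```

```text
t 2.6833 p [0.6103 0.0705 0.3299] yaw 5.71 down [-0.009 -0.001 -1.   ] F [-1.39  0.1  -0.99] open -0.00013095326259498526
delta [0.0037 0.0648 0.0032] j [ 1.000e-03  2.690e-01  1.698e+00 -1.000e-03  1.184e+00 -9.900e-02]
```

View pics/above.png

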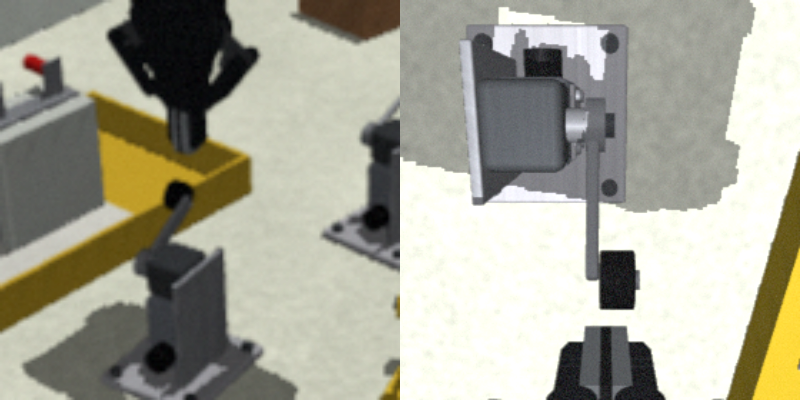

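```bash
python3 go.py 0.265
```

```text
t 2.7833 p [0.6119 0.0702 0.3342] yaw 5.68 down [-0.002 -0.    -1.   ] F [-0.37  0.47 -0.24] open 9.536495859688075e-05
delta [0.0016 0.0692 0.0037] j [ 0.     0.265  1.693 -0.     1.185 -0.099]
```

Emit:
step_arm(
  steps=[
    {"delta_pos": [0.001,0.006,0.003],"twist": [0,0,0]},
    {"delta_pos": [0.001,0.014,0.003],"twist": [0,0,0]},
    {"delta_pos": [0.001,0.022,0.003],"twist": [0,0,0]},
    {"delta_pos": [0.001,0.03,0.003],"twist": [0,0,0]},
    {"delta_pos": [0.001,0.037,0.003],"twist": [0,0,0]},
  ],
)

```text
t: 3.2
position: [0.6132, 0.0734, 0.2974]
orientation: [-0.706, 0.707, 0.036, -0.035]
force: [-0.2, -3.3, 3.8]
opening: 0.0001
```

```bash
python3 go.py 0.265
```

```text
t 3.2 p [0.6132 0.0734 0.2974] yaw 5.74 down [ 0.001 -0.002 -1.   ] F [-0.22 -3.32  3.81] open 6.125759025926342e-05
delta [-0.0001  0.0324  0.0006] j [ 0.006  0.31   1.713 -0.002  1.118 -0.094]
```

Contact made, with about 4 N upward at the expected height. Pressing on to about 38 mm of travel.

Emit:
step_arm(
  steps=[
    {"delta_pos": [0,0.007,0],"twist": [0,0,0]},
    {"delta_pos": [0,0.014,0],"twist": [0,0,0]},
    {"delta_pos": [0,0.021,0],"twist": [0,0,0]},
    {"delta_pos": [0,0.028,0],"twist": [0,0,0]},
    {"delta_pos": [0,0.033,0],"twist": [0,0,0]},
  ],
)

```text
t: 3.62
position: [0.6134, 0.0737, 0.2643]
orientation: [-0.706, 0.706, 0.036, -0.035]
force: [1.1, -2.6, 5.1]
opening: -0.0
```

```bash
python3 go.py 0.265; python3 - <<'E'
from cell import r
from h import *
a=r.snapshot('side')[150:290,220:360,::-1];b=r.snapshot('wrist')[60:340,180:460,::-1]
o=np.hstack([cv2.resize(a,(400,400)),cv2.resize(b,(400,400))])
cv2.imwrite('pics/press.png',np.clip(o*1.5,0,255).astype(np.uint8))
E
python3 go.py 0.265
```

```text
t 3.6167 p [0.6134 0.0737 0.2643] yaw 5.72 down [ 0.001 -0.    -1.   ] F [ 1.09 -2.64  5.05] open -4.630420130529794e-05
delta [-0.0004 -0.0007  0.0003] j [ 0.006  0.352  1.728 -0.     1.06  -0.094]
t 3.7167 p [0.6131 0.0739 0.2639] yaw 5.72 down [ 0.  0. -1.] F [ 1.09 -3.65  4.45] open -5.421256737528722e-05
delta [-0.0001 -0.0011  0.0001] j [ 0.006  0.352  1.729  0.     1.06  -0.094]
```

View pics/press.png

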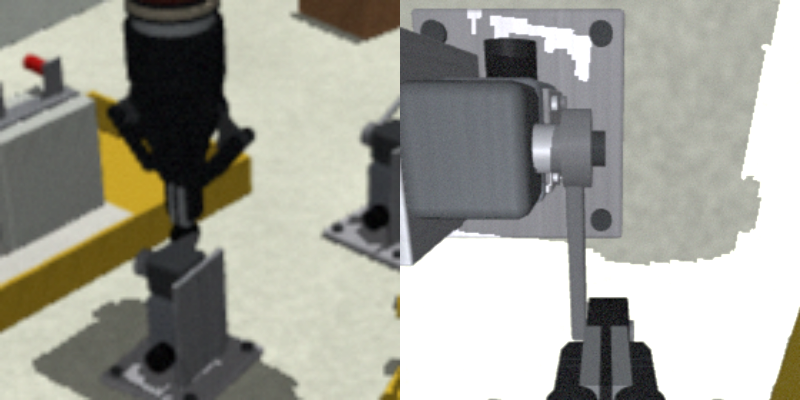

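The side view shows the lever pressed slightly past level. The wrist view has the roller (crop about 608,310) centred under the closed tips. Travel is about 39 mm, past the 28 mm click and short of the 54 mm stop. Holding there.

Emit:
step_arm(
  steps=[
    {"delta_pos": [0,0,0],"twist": [0,0,0]},
    {"delta_pos": [0,0,0],"twist": [0,0,0]},
    {"delta_pos": [0,0,0],"twist": [0,0,0]},
    {"delta_pos": [0,0,0],"twist": [0,0,0]},
    {"delta_pos": [0,0,0],"twist": [0,0,0]},
  ],
)

```text
t: 4.13
position: [0.6131, 0.074, 0.2651]
orientation: [0.706, -0.706, -0.036, 0.035]
force: [0.2, -2.4, 5.6]
opening: -0.0001
```

Emit:
step_arm(
  steps=[
    {"delta_pos": [0,0,0],"twist": [0,0,0]},
    {"delta_pos": [0,0,0],"twist": [0,0,0]},
    {"delta_pos": [0,0,0],"twist": [0,0,0]},
    {"delta_pos": [0,0,0],"twist": [0,0,0]},
    {"delta_pos": [0,0,0],"twist": [0,0,0]},
  ],
)

```text
t: 4.55
position: [0.6131, 0.074, 0.2648]
orientation: [0.706, -0.706, -0.035, 0.035]
force: [1.3, -1.7, 4.6]
opening: 0.0003
```

Emit:
step_arm(
  steps=[
    {"delta_pos": [0,-0.01,0],"twist": [0,0,0]},
    {"delta_pos": [0,-0.02,0],"twist": [0,0,0]},
    {"delta_pos": [0,-0.03,0],"twist": [0,0,0]},
    {"delta_pos": [0,-0.04,0],"twist": [0,0,0]},
    {"delta_pos": [0,-0.05,0],"twist": [0,0,0]},
  ],
)

```text
t: 4.97
position: [0.6125, 0.0741, 0.3153]
orientation: [-0.706, 0.706, 0.035, -0.036]
force: [0.4, 1.0, -0.2]
opening: -0.0
```

Emit:
step_arm(
  steps=[
    {"delta_pos": [0,-0.02,0],"twist": [0,0,0]},
    {"delta_pos": [0,-0.04,0],"twist": [0,0,0]},
    {"delta_pos": [0,-0.06,0],"twist": [0,0,0]},
    {"delta_pos": [0,-0.07,0],"twist": [0,0,0]},
    {"delta_pos": [0,-0.07,0],"twist": [0,0,0]},
  ],
)

```text
t: 5.38
position: [0.6138, 0.0739, 0.3884]
orientation: [-0.706, 0.706, 0.037, -0.033]
force: [-0.4, 0.3, 1.7]
opening: 0.0002
```

```bash
python3 go.py 0.265; python3 - <<'E'
from cell import r
from h import *
a=r.snapshot('side')[150:290,220:360,::-1];b=r.snapshot('wrist')[60:340,180:460,::-1]
o=np.hstack([cv2.resize(a,(400,400)),cv2.resize(b,(400,400))])
cv2.imwrite('pics/rel.png',np.clip(o*1.5,0,255).astype(np.uint8))
cv2.imwrite('pics/top9.png',r.snapshot('top')[:,:,::-1])
E
python3 go.py 0.265
```

```text
t 5.3833 p [0.6138 0.0739 0.3884] yaw 5.73 down [ 0.006 -0.    -1.   ] F [-0.42  0.33  1.73] open 0.00015307170973398936
delta [-0.0015  0.1234  0.0002] j [ 0.006  0.215  1.647 -0.     1.274 -0.094]
t 5.5333 p [0.6125 0.0739 0.3834] yaw 5.73 down [-0.002 -0.    -1.   ] F [-0.99 -0.01 -0.45] open 2.5651436400645445e-06
delta [0.0008 0.1184 0.    ] j [ 0.006  0.219  1.652 -0.     1.273 -0.094]
```

View pics/rel.png

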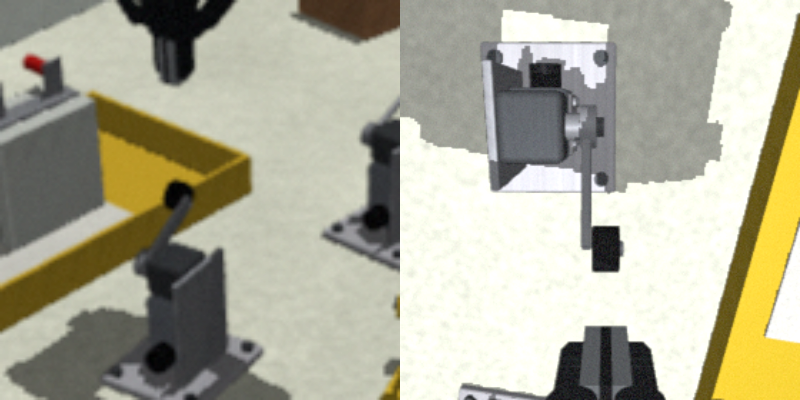

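View pics/top9.png

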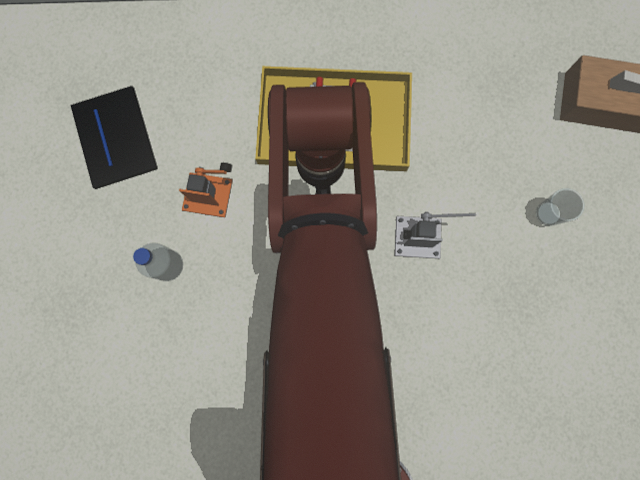

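The roller is back at its rest spot, at the same side-crop pixel (179,193) as before the push. The rod tip (475,214) and the bottle cap (143,257) look unmoved, and the gripper is clear.

```bash
python3 - <<'E'
from cell import r
print(r.finish_job())
E
```

```text
the job is handed in; nothing more can be done
None
```

I checked the interlock switch and handed the job in at about 5.5 s. It is the grey one with the black roller. I pushed its lever straight down about 39 mm with the closed fingertips, past the 28 mm click and short of the stop. I held it there for about 1 s at 4–6 N, then lifted clear.

- **Lever return:** the last side and wrist views show the roller back at its starting position, with the fingertips about 80 mm above it and the force reading near zero.
- **Other things:** the rod lever, the bottle and the orange switch look unmoved in the last top view. The yellow look-alike was hidden behind the arm there; I didn't go near it.
- **Oddities:** one move call was refused for a missing field, and the arm did not move. A sideways force of 2–4 N showed while pressing, probably friction as the roller swung along its arc.

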